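Slide a board under the hold-down spring of an eyelet press

TASK

A plywood board lies in the loading tray of the hand eyelet press. Press it down hard with the fingertips on its top face and slide it along the tray, under the hold-down leaf spring, until its nose is fully home against the stop under the ram, then let go so that the spring alone holds it. Do not pick the board up or shove it from behind its tail edge, and leave the other things on the bench where they are.

Things in the scene. Friction and masses are not known exactly. Their poses are not given: they have to be found in the camera images.
- press: Hand eyelet press with its loading tray, bolted down. Origin on the table under the tray; z up; +x is the feed direction, from the tray's closed tail end towards the ram. Dark steel tray floor 14 mm above the table, from x -190 mm; aluminium side guides at y +-42 to +-54 mm and the tail end wall stand 10 mm above it. Grey column x 187 to 263 mm; 250 mm tall.
- stop (a point): Point on the face of the steel stop block that ends the tray, mid-width, 3 mm above the tray floor (half the board's thickness), at x 150 mm of press, whose axes it shares. The block is 14 mm high.
- bridge (a point): Centre of the top of the aluminium bridge bar across the tray that carries the leaf spring, at x 41 mm of press; bar 18 mm wide along x, top 24 mm above the tray floor, 14 mm clear under it and the root of the leaf.
- ram (a point): Lower end of the ram's die, on the ram axis (x 125 mm of press), 36 mm above the tray floor. Its round housing above is 42 mm across (from x 104 mm), the grey head from x 97 mm, 150 mm above the floor. The lever with a ball knob leans back from there, on the -y side, up to 310 mm above the table.
- leaf (a joint): Hold-down leaf spring of bright steel, 60 mm wide, hung from the bridge bar down and forward to its rolled toe at x 90 mm of press. 0 at rest, toe 2 mm above the tray floor; grows as the toe lifts (rad), about 0.09 with the board under it. It presses with about 4 N at rest, 7 N on the board; getting the nose under it takes about 3 to 5 N along the tray.
- board: Loose plywood board flat in the tray, 200 mm long (x), 80 wide (y), 6 thick, 65 g, 11 mm hole near its nose; 2 mm play to each guide. Origin: centre of its underside; +x to its nose. It slides easily on the steel (friction 0.15), fingertips grip it better: 15 to 22 N of press, 30 to 60 mm ahead of its tail edge, carries it along and keeps the hand clear of bridge and ram right to the stop.
- nose (a point): Middle of the board's leading edge face, half-way up its thickness. The board is fully home when this point is at stop.
- finished_board: Bystander: a board of the same size with a brass eyelet in its hole, lying on the table beyond the press. Origin: centre of its underside.
- eyelet_tray: Bystander: grey plastic tray of brass eyelets, 70 x 50 x 28 mm, on the table. Origin: centre of its underside.
- tape_roll: Bystander: roll of brown tape lying flat, 68 mm across, 24 high. Origin: centre of its underside.
- screwdriver: Bystander: screwdriver lying on the table on the robot's side of the press. Origin: at its underside near its middle.
There are look-alikes about, which are no part of the job. What is shaped like the board but blue or turquoise is not meant.

How it is judged:
On the way:
1. the fingertips press the board down (over 5 N) while its nose is under the leaf spring, past the toe, on its way to the stop (contact force between the fingers and board above 5 N and x of nose in the frame of press above 0.095 m and value of joint leaf above 0.05 rad), for 0.1 s.
At the end, for the whole second after the job is handed in: The board lies flat on the tray floor at rest with its nose within 3 mm of the stop, under the leaf spring, which rests on it and alone holds it (x of nose in the frame of stop between -0.003 and 0.002 m and distance between nose and stop below 0.006 m and angle between the x axis of board and the x axis of press, either way round below 0.06 rad and angle between board's own z axis and vertical below 0.03 rad and value of joint leaf between 0.06 and 0.13 rad and linear speed of board below 0.01 m/s); the robot touches nothing.
It fails at once if the board is lifted off the tray floor (more than 10 mm) or tipped (z of board in the frame of press above 0.024 m or angle between board's own z axis and vertical above 0.12 rad).
It fails at once if the board is shoved from behind its tail edge (contact force between the fingers and board above 1 N and x of the grasp point in the frame of board below -0.106 m).
It fails at once if another thing on the bench is moved by more than 20 mm (distance of any of finished_board, eyelet_tray, tape_roll, screwdriver from where it was at the start of the episode above 0.02 m).
It also fails if it takes over 45 s, if anything falls off the work surface, if the arm or the gripper's body presses on something with over 40 N, if the wrist force passes 120 N, or if a joint passes its speed limit or range.

ROBOT

A 6-joint arm with a two-finger parallel gripper is mounted at the origin on the work surface. World frame = base frame: x ahead of the robot, y to its left, z up, the work surface at z = 0. Lengths are in m, angles in rad, forces in N, time in s.
With the tool pointing down it reaches from about 0.35 to 0.975 m from the base axis. Payload 4.9 kg.
Tool frame: the origin (TCP) lies on the centre line of the jaws, within the pads' length; the fingertips stand 14 mm ahead of it and the grasp point (between the pads) lies 5 mm behind it; x points along the fingers, z is the direction in which the jaws open and shut, and the axes are right-handed (so a half turn about x gives the same grasp; the last joint's range is limited). The gripper opens to 85 mm and grips with 20 to 120 N. Pads are 22 mm wide; open, the fingers measure 114 mm over their backs; the gripper's body (76 mm by 85 mm) begins 54 mm behind the grasp point. The pads swing forward as they close: fully open they stand 13 mm farther back than shut.
Start: joints at [1.153, 0.053, 1.613, -0, 1.476, -0.119], TCP at [0.184, 0.597, 0.245] pointing down, gripper open.
Joint ranges: [-3.01, 3.01], [-1.01, 2.22], [0.06, 2.58], [-1.02, 4.17], [0.09, 2.62], [-3.14, 3.14]. Speed limits (rad/s): [2.57, 2.57, 3.14, 3.14, 3.14, 3.14].

INTERFACE

Orientations are given as a rotation vector (axis times angle).
In Python, from station import ctrl gives the robot as it stands.
- The arm moves only by the tool move_arm, never from a script. Its argument "increments" is a list that holds one entry, the list of rows, each a list of 4 numbers: the shift along the tool's x, y, z in units of 25 cm (1.0 is 25 cm), then the turn about the tool's x in units of 90 degrees (1.0 is 90 degrees). A call has 1 to 20 rows; each row shifts and turns the commanded pose from where the row before left it, along the tool's axes as they then stand; what a row does not reach is not made up. A row lasts 1/12 s, in which the tool goes at most 41.7 mm and 7.16 degrees, less where a joint would pass 70% of its speed; a pose out of reach is approached as far as the arm can. A call with a number of a shift or a turn outside -1 to 1 is refused whole. A call with a gripper value outside its range is refused whole. "gripper" is the closure, from 0 (fully open) to 1 (shut), set as the call begins (left out, the last holds). The fingers move at their own pace and stop on an object; "squeeze" is the grip in N (left out, the last holds). Time passes only in rows, so rows that do not move let the fingers close. It gives the time, the measured TCP pose, the force and the opening at its end, in the units of the state.
- ctrl.get_obs(): the state, without advancing time (a new reading comes with each control period).
- ctrl.get_image(name): name is "side" or "top" or "wrist"; returns a dict with "pixels" (420x560x3 uint8, red, green, blue), "depth" (420x560 float32, m along the optical axis (not along the pixel's ray), 0 where there is no reading), "K" (3x3 intrinsics, pixels), "k1" (the pictures are not rectified: a ray, as slopes to the right and down, at radius r is drawn at 1 + k1 r^2 times it, then the intrinsics apply), "extrinsics" (4x4, takes a point from camera to world coordinates); the wrist camera has in their place "tool_from_camera" (4x4, takes a point from camera to tool coordinates, whose origin is the TCP and whose axes are the tool frame's). Camera axes: x right, y up, looking along -z (the intrinsics and any distortion apply to the point x, -y, -z); pixel columns grow to the right and rows downward; lengths in m; the calibration is good to about 2 mm. A picture is of the moment at which its call begins: read the wrist's pose just before it.
- ctrl.finish_job(): hands the job in, once; it reports no verdict.
Trained networks look in the newest picture that a camera, given by its name, has taken for a name from the list of things; names that differ only in an ending like _2 or _b are one class to them, and where a whole thing is asked for, a point or a joint stands for the part that bears it (a point fixed in the world has none). Each returns a list of dicts, best first, with "score" (0 to 1); they miss things now and then, are a little off and sometimes report something else, mostly with a low value. They report only what shows in the picture. A call takes as long as a camera call. They do not tell look-alikes from the thing itself.
- ctrl.trace(camera, target): "region" (420x560 bool, what is visible of it) and "pixel" ([row, column] in pixels, amid what is visible of it).
The state is a dict: "t": time; "q": joint angles; "dq": joint speeds; "effort": joint torques, N m; "tool_pos": TCP position; "tool_rot": TCP orientation; "contact_force": force on the tool from outside, world axes, zero at the start; "wrist_torque": the same for the moment, N m; "opening": finger opening in m.
Only numpy, scipy, OpenCV 4.12 (cv2) and the standard library are available. Lean on these libraries where they do the work, as an engineer would, in place of code of your own. Each camera call takes 0.05 s, during which the arm holds its last target. There are 200 camera calls.

## Working session

There is one attempt and no reset: what is moved stays moved. The work goes in short steps, Python scripts to look and compute and a tool call to move; the robot and the scene stay as the last step left them, time stands still between calls to the robot, and variables do not carry over. Pictures are saved under pics/ and viewed, about 8 in all and at most 12, crops included, and the job is handed in when it is done.

Besides the shell and the picture viewer there is one more tool, called after "Request:" in YAML: its name, and indented under it one key for each argument. move_arm: Moves the arm, as the interface text tells. Shifts and turns lie within -1 to 1; 1 stands for 25 cm of shift or 90 degrees of turn. Its arguments: {"type":"object","properties":{"increments":{"type":"array","items":{"type":"array","items":{"type":"array","items":{"type":"number","minimum":-1,"maximum":1}}}},"gripper":{"type":"number"},"squeeze":{"type":"number"}},"required":["increments"]}

```bash
mkdir -p pics
cat > h.py <<'E'
import numpy as np, cv2
from station import ctrl
from scipy.spatial.transform import Rotation as R
def grab(n,f=None):
    o=ctrl.get_obs(); im=ctrl.get_image(n)
    if n=='wrist':
        T=np.eye(4);T[:3,:3]=R.from_rotvec(o['tool_rot']).as_matrix();T[:3,3]=o['tool_pos']
        im['E']=T@np.array(im['tool_from_camera'])
    else: im['E']=np.array(im['extrinsics'])
    if f: cv2.imwrite('pics/'+f,im['pixels'][:,:,::-1])
    return im
def cloud(im):
    K=np.array(im['K']);h,w=im['depth'].shape
    v,u=np.mgrid[0:h,0:w];x=(u-K[0,2])/K[0,0];y=(v-K[1,2])/K[1,1]
    a,b=x.copy(),y.copy()
    for _ in range(8):
        s=1+im['k1']*(a*a+b*b);a,b=x/s,y/s
    d=im['depth'];P=np.stack([a*d,-b*d,-d],-1)
    W=P@im['E'][:3,:3].T+im['E'][:3,3];W[d<=0]=np.nan
    return W
E
python3 - <<'E'
from h import *
o=ctrl.get_obs();print({k:np.round(v,3) for k,v in o.items()})
a=grab('top','top.png')
W=cloud(a);np.save('top.npy',W)
for t in ['board','press','finished_board','bridge','leaf','screwdriver','ram','eyelet_tray','tape_roll']:
    for r in ctrl.trace('top',t)[:3]:
        m=r['region'];print(t,round(r['score'],2),np.round(r['pixel']),m.sum(),np.round(np.nanmedian(W[m],0),3))
grab('side','side.png')
E
```

```text
{'t': np.float64(0.0), 'q': array([ 1.153,  0.053,  1.614, -0.   ,  1.476, -0.119]), 'dq': array([-0.   , -0.001,  0.001, -0.003,  0.001,  0.001]), 'effort': array([-2.0000e-03, -3.9368e+01, -3.7018e+01, -0.0000e+00,  7.0000e-03,
       -0.0000e+00]), 'tool_pos': array([0.184, 0.597, 0.244]), 'tool_rot': array([-0.987,  1.338,  0.986]), 'contact_force': array([-0.708,  0.611, -0.938]), 'wrist_torque': array([0.007, 0.024, 0.055]), 'opening': np.float64(0.085)}
board 0.84 [132. 186.] 1897 [0.821 0.215 0.004]
board 0.76 [215. 379.] 2048 [ 0.568 -0.322  0.004]
board 0.73 [308. 399.] 2181 [ 0.311 -0.367  0.004]
press 0.8 [248. 204.] 7116 [0.477 0.152 0.023]
press 0.48 [303. 222.] 351 [0.352 0.115 0.022]
finished_board 0.83 [179. 273.] 2043 [ 0.675 -0.037  0.004]
bridge 0.79 [248. 200.] 6883 [0.476 0.154 0.024]
leaf 0.89 [250. 222.] 371 [0.49  0.111 0.022]
leaf 0.4 [251. 201.] 7112 [0.477 0.152 0.023]
screwdriver 0.97 [278. 298.] 298 [ 0.404 -0.092  0.022]
ram 0.93 [253. 204.] 7087 [0.477 0.152 0.023]
ram 0.64 [296. 218.] 386 [0.355 0.116 0.022]
eyelet_tray 0.83 [195. 192.] 510 [0.628 0.203 0.006]
tape_roll 0.6 [296. 216.] 347 [0.356 0.118 0.022]
tape_roll 0.38 [198. 190.] 516 [0.628 0.202 0.006]
```

View pics/top.png

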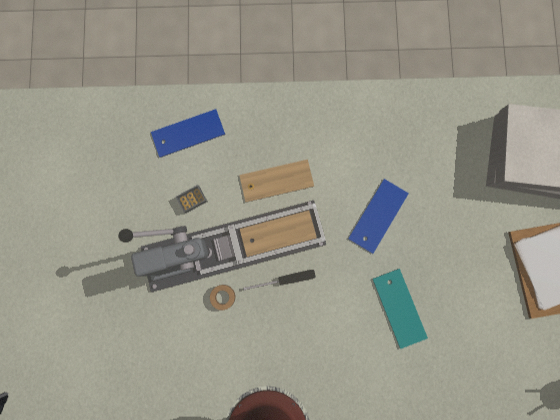

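View pics/side.png

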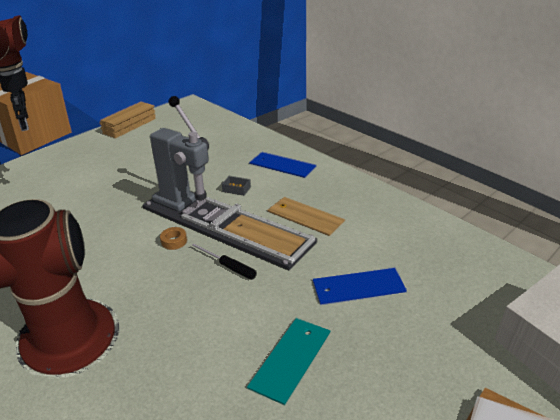

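Top view: the wanted board is plywood in the tray, about (234,278). It could be confused with the finished board (179,273), blue boards (132,186) and (215,379), and the turquoise one (308,399). Feed is toward image left. Next I'll measure it and check a close crop.

Run:
```python
from h import *
W=np.load('top.npy');im=cv2.imread('pics/top.png')
hsv=cv2.cvtColor(im,cv2.COLOR_BGR2HSV)
m=((hsv[...,0]<22)&(hsv[...,1]>70)&(hsv[...,2]>80)).astype('uint8')
m[:, :225]=0;m[:,330:]=0;m[:203]=0;m[262:]=0
n,l,s,c=cv2.connectedComponentsWithStats(m);i=1+s[1:,4].argmax();print(s[i],c[i])
P=W[l==i];print('z',np.nanpercentile(P[:,2],[10,50,90]))
r=cv2.minAreaRect((P[:,:2]*1000).astype('float32'));print(r);print(cv2.boxPoints(r))
# bright aluminium guides+bridge
g=(hsv[...,1]<40)&(hsv[...,2]>125)
roi=np.zeros_like(g);roi[195:270,190:330]=1
G=W[g&roi];G=G[(G[:,2]>.015)&(G[:,2]<.06)];print(len(G),cv2.minAreaRect((G[:,:2]*1000).astype('float32')))
c=im[190:300,120:340];cv2.imwrite('pics/crop.png',cv2.resize(c,None,fx=3.6,fy=3.6,interpolation=cv2.INTER_CUBIC))
```

```text
[ 240  210   76   47 2099] [277.66603144 232.96283945]
z [0.01506464 0.01830882 0.02144997]
((526.5996704101562, -38.67675018310547), (81.25303649902344, 199.19354248046875), 13.836838722229004)
[[ 463.33276    48.313644]
 [ 510.97144  -145.09946 ]
 [ 589.8666   -125.667145]
 [ 542.2279     67.74596 ]]
1554 ((507.5250549316406, 17.31292724609375), (125.04175567626953, 362.19378662109375), 14.94447135925293)
```

View pics/crop.png

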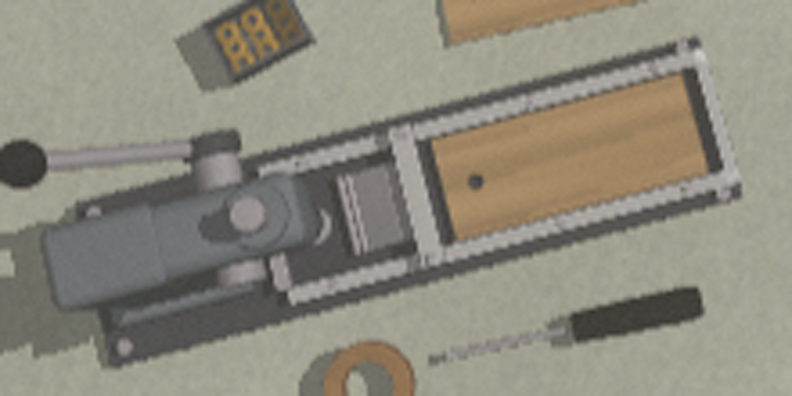

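Crop: the tray board at crop (575,155) has a plain dark hole at (475,182) toward the bridge, with no eyelet, so it is the right one. Now I'll work out the approach.

```bash
cat >> h.py <<'E'
def to(p,o=None):
    o=o or ctrl.get_obs();M=R.from_rotvec(o['tool_rot']).as_matrix()
    return M.T@(np.array(p)-o['tool_pos'])/.25
E
python3 - <<'E'
from h import *
o=ctrl.get_obs();M=R.from_rotvec(o['tool_rot']).as_matrix();print(M.round(3))
f=np.array([-.239,.971,0]);b=np.array([.5266,-.0387,0])
print('feed in tool',M.T@f, 'angle of feed from tool z, y:',np.degrees(np.arctan2(M[:,2]@f,M[:,1]@f)))
t=b-.055*f;t[2]=.20
prev=o['tool_pos']
for p in ([.28,.30,.245],[.38,-.09,.245],t):
    p=np.array(p);print(p,M.T@(p-prev)/.25);prev=p
E
```

```text
[[ 0.    -0.956  0.294]
 [-0.     0.294  0.956]
 [-1.    -0.     0.   ]]
feed in tool [-8.22096845e-07  5.14201050e-01  8.57647527e-01] angle of feed from tool z, y: 59.05528028979864
[0.28  0.3   0.245] [ 0.00116375 -0.71715053 -1.02341023]
[ 0.38  -0.09   0.245] [ 1.37058311e-06 -8.41425773e-01 -1.37317248e+00]
[ 0.539745 -0.092105  0.2     ] [ 0.18000199 -0.61315475  0.18001909]
```

Request:
move_arm:
  increments:
    - [[0,-0.08,-0.114,0],[0,-0.08,-0.114,0],[0,-0.08,-0.114,0],[0,-0.08,-0.114,0],[0,-0.08,-0.114,0],[0,-0.08,-0.114,0],[0,-0.08,-0.114,0],[0,-0.08,-0.114,0],[0,-0.08,-0.114,0],[0,-0.07,-0.1145,0],[0,-0.07,-0.1145,0],[0,-0.07,-0.1145,0],[0,-0.07,-0.1145,0],[0,-0.07,-0.1145,0],[0,-0.07,-0.1145,0]]
  gripper: 1

```text
t: 1.8
tool_pos: [0.3303, 0.1026, 0.2457]
tool_rot: [-0.987, 1.334, 0.986]
contact_force: [0.4, -0.3, 0.5]
opening: 0.0001
```

Request:
move_arm:
  increments:
    - [[0,-0.07,-0.1145,0],[0,-0.07,-0.1145,0],[0,-0.07,-0.1145,0],[0,-0.07,-0.1145,0],[0,-0.07,-0.1145,0],[0,-0.07,-0.1145,0],[0.03,-0.102,0.03,0],[0.03,-0.102,0.03,0],[0.03,-0.102,0.03,0],[0.03,-0.102,0.03,0],[0.03,-0.102,0.03,0],[0.03,-0.102,0.03,0],[0,0,0,-0.069],[0,0,0,-0.069],[0,0,0,-0.069],[0,0,0,-0.069],[0,0,0,-0.069],[0,0,0,0],[0,0,0,0]]

```text
t: 3.38
tool_pos: [0.5396, -0.093, 0.2004]
tool_rot: [-1.384, 1.086, 1.384]
contact_force: [-0.1, -0.4, 0.3]
opening: 0.0002
```

Run:
```python
from h import *
o=ctrl.get_obs();M=R.from_rotvec(o['tool_rot']).as_matrix();print(o['t'],o['tool_pos'],o['opening'],o['contact_force'],o['q']);print(M.round(3))
a=grab('wrist','w1.png');np.save('w1.npy',cloud(a))
for t in ['board','bridge','leaf']:
  for r in ctrl.trace('wrist',t)[:2]: print(t,r['score'],r['pixel'],r['region'].sum(),np.nanmedian(cloud(a)[r['region']],0))
```

```text
3.3833 [ 0.53958337 -0.09296799  0.20039021] 0.00022577489101108862 [-0.06198004 -0.35011861  0.30415459] [-3.06554529e-01 -1.00706783e-01  1.83952844e+00 -2.44463525e-06
  1.40259970e+00 -2.11774166e+00]
[[ 0.    -0.971 -0.238]
 [-0.    -0.238  0.971]
 [-1.    -0.    -0.   ]]
board 0.89 [180.4, 335.9] 17888 [ 0.52425543 -0.04210619  0.01996022]
board 0.69 [138.7, 55.8] 14277 [ 0.55103521 -0.31204056  0.00588762]
bridge 0.81 [172.4, 446.5] 28768 [0.49411764 0.06061655 0.01985329]
leaf 0.62 [181.4, 499.4] 2404 [0.48805819 0.11196004 0.02229085]
```

View pics/w1.png

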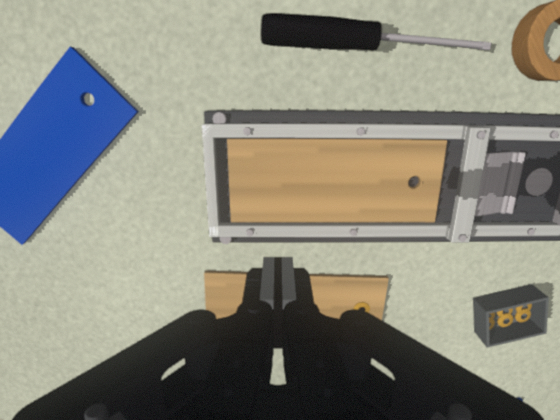

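Wrist view: board spans columns 228–447 and rows 138–222, its hole is at (182,414), and the bridge is at about column 468. I'll measure the tail and nose, bridge and guides in the press frame.

Run:
```python
from h import *
W=np.load('w1.npy')
for n,(r,c) in dict(tail_t=(155,231),tail_b=(210,231),nose_t=(150,443),nose_b=(215,434),gt1=(132,240),gt2=(132,450),gb1=(231,240),gb2=(231,440),guideT_in=(137,340),guideB_in=(225,340),br_t=(150,473),br_b=(215,465),floor=(180,220),wall=(180,211),leaf=(180,515)).items(): print(n,W[r,c].round(4))
im=cv2.imread('pics/w1.png');hsv=cv2.cvtColor(im,cv2.COLOR_BGR2HSV)
m=((hsv[...,0]<22)&(hsv[...,1]>70)&(hsv[...,2]>70)).astype('uint8');m[240:]=0;m[:130]=0;m[:,:200]=0;m[:,455:]=0
P=W[m>0][:,:2]*1000;r=cv2.minAreaRect(P.astype('float32'));print(r,cv2.boxPoints(r).round(1).tolist())
# guide direction: aluminium pixels in z 0.022-0.027, two side bands
al=(hsv[...,1]<30)&(hsv[...,2]>140)
for a,b in((122,140),(222,242)):
    k=np.zeros_like(al);k[a:b,225:440]=1
    Q=W[al&k];Q=Q[(Q[:,2]>.015)];vx,vy,x0,y0=cv2.fitLine((Q[:,:2]*1000).astype('float32'),cv2.DIST_HUBER,0,.01,.01).ravel()
    print('guide',len(Q),np.degrees(np.arctan2(vx,-vy))%180,x0,y0,np.median(Q[:,2]))
k=np.zeros_like(al);k[145:218,440:485]=1
Q=W[al&k];Q=Q[Q[:,2]>.03];print('bridge',len(Q),np.nanmedian(Q,0))
```

```text
tail_t [ 0.525  -0.1408  0.0189]
tail_b [ 0.5768 -0.1302  0.0204]
nose_t [0.4733 0.0465 0.0211]
nose_b [0.5349 0.0628 0.0201]
gt1 [ 0.5019 -0.1366  0.0244]
gt2 [0.4564 0.0456 0.0231]
gb1 [ 0.5945 -0.1173  0.0241]
gb2 [0.5483 0.0731 0.0238]
guideT_in [ 0.4851 -0.0496  0.0235]
guideB_in [ 0.5666 -0.0241  0.0206]
br_t [0.4658 0.0632 0.0391]
br_b [0.5238 0.0819 0.0372]
floor [ 0.5517 -0.1466  0.0149]
wall [ 0.5507 -0.1535  0.0251]
leaf [0.4823 0.1271 0.0207]
((526.339111328125, -39.12731170654297), (82.55877685546875, 205.78057861328125), 14.310236930847168) [[460.8999938964844, 50.400001525878906], [511.79998779296875, -149.0], [591.7999877929688, -128.60000610351562], [540.9000244140625, 70.80000305175781]]
guide 2950 13.633321 481.13113 -57.502495 0.023907938919071225
guide 2347 14.01325 573.22327 -30.7849 0.023929495008033708
bridge 961 [0.48055617 0.0719758  0.03781451]
```

Feed heading agrees to about 0.3° (tool z lies along it), and the remaining travel is about 128 mm. The TCP is over the board's mid-width, about 44 mm ahead of the tail. Descending.

Request:
move_arm:
  increments:
    - [[0.1,0,0,0],[0.1,0,0,0],[0.1,0,0,0],[0.1,0,0,0],[0.1,0,0,0],[0.08,0,0,0],[0.04,0,0,0],[0.016,0,0,0],[0,0,0,0],[0,0,0,0]]

```text
t: 4.42
tool_pos: [0.5405, -0.0932, 0.0425]
tool_rot: [-1.387, 1.084, 1.384]
contact_force: [-0.3, 0.9, 0.1]
opening: -0.0001
```

Request:
move_arm:
  increments:
    - [[0.004,0,0,0],[0.004,0,0,0],[0.004,0,0,0],[0.004,0,0,0],[0,0,0,0],[0,0,0,0]]

```text
t: 4.92
tool_pos: [0.5395, -0.0929, 0.0373]
tool_rot: [-1.386, 1.084, 1.386]
contact_force: [-0.0, -0.7, -0.6]
opening: 0.0001
```

Request:
move_arm:
  increments:
    - [[0.004,0,0,0],[0.004,0,0,0],[0.004,0,0,0],[0.004,0,0,0],[0,0,0,0],[0,0,0,0]]

```text
t: 5.42
tool_pos: [0.5402, -0.0932, 0.0341]
tool_rot: [-1.387, 1.084, 1.385]
contact_force: [0.5, 0.8, 4.3]
opening: 0.0005
```

Request:
move_arm:
  increments:
    - [[0.004,0,0,0],[0,0,0,0],[0,0,0,0],[0,0,0,0]]

```text
t: 5.75
tool_pos: [0.5409, -0.0933, 0.034]
tool_rot: [-1.388, 1.083, 1.384]
contact_force: [-1.4, 1.0, 8.8]
opening: -0.0001
```

Request:
move_arm:
  increments:
    - [[0.004,0,0,0],[0.004,0,0,0],[0,0,0,0],[0,0,0,0],[0,0,0,0]]

```text
t: 6.17
tool_pos: [0.542, -0.0938, 0.034]
tool_rot: [-1.39, 1.083, 1.382]
contact_force: [-3.5, 1.0, 17.2]
opening: 0.0002
```

Request:
move_arm:
  increments:
    - [[0,0,0.012,0],[0,0,0.012,0],[0,0,0.012,0],[0,0,0.012,0],[0,0,0.012,0],[0,0,0.012,0],[0,0,0.012,0],[0,0,0.012,0],[0,0,0.012,0],[0,0,0.012,0],[0,0,0.012,0],[0,0,0.012,0],[0,0,0.012,0],[0,0,0.012,0],[0,0,0,0],[0,0,0,0]]

```text
t: 7.5
tool_pos: [0.5324, -0.0534, 0.034]
tool_rot: [-1.391, 1.083, 1.38]
contact_force: [-1.8, -1.3, 15.6]
opening: -0.0003
```

Run:
```python
from h import *
o=ctrl.get_obs();print(o['tool_pos'],o['contact_force'])
a=grab('wrist','w2.png')
```

```text
[ 0.53236621 -0.05343     0.0339588 ] [-1.75852019 -1.33858757 15.63294306]
```

View pics/w2.png

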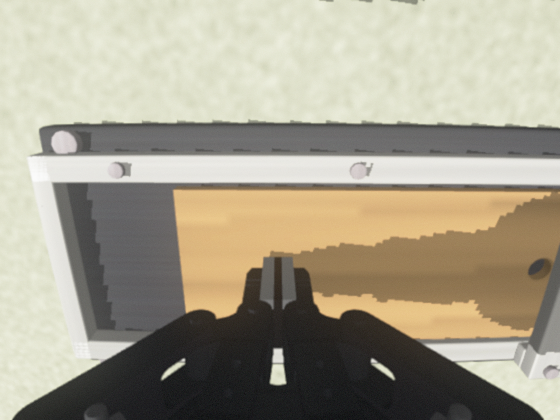

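The board follows the fingers: its tail has moved off the end wall to about column 178 and the grip hasn't slipped. Continuing.

Request:
move_arm:
  increments:
    - [[0,0.002,0.012,0],[0,0.002,0.012,0],[0,0.002,0.012,0],[0,0.002,0.012,0],[0,0,0.012,0],[0,0,0.012,0],[0,0,0.012,0],[0,0,0.012,0],[0,0,0.012,0],[0,0,0.012,0],[0,0,0.012,0],[0,0,0.012,0],[0,0,0,0]]

```text
t: 8.63
tool_pos: [0.5225, -0.0189, 0.034]
tool_rot: [-1.393, 1.081, 1.379]
contact_force: [1.1, -2.2, 13.7]
opening: 0.0003
```

Request:
move_arm:
  increments:
    - [[0,0,0.012,0],[0,0,0.012,0],[0,0,0.012,0],[0,0,0.012,0],[0,0,0.012,0],[0,0,0.012,0],[0,0,0.012,0],[0,0,0.012,0],[0,0,0,0],[0,0,0,0]]

```text
t: 9.47
tool_pos: [0.5168, 0.0045, 0.034]
tool_rot: [-1.393, 1.081, 1.379]
contact_force: [0.4, -1.8, 13.5]
opening: -0.0002
```

Run:
```python
from h import *
o=ctrl.get_obs();print(o['t'],o['tool_pos'],o['contact_force'])
a=grab('wrist','w3.png');W=cloud(a);f=np.array([-.24,.971]);n=np.array([.971,.24])
hsv=cv2.cvtColor(a['pixels'],cv2.COLOR_RGB2HSV);m=((hsv[...,0]<22)&(hsv[...,1]>70)&(hsv[...,2]>70)&(W[...,2]>.015)&(W[...,2]<.026))
P=W[m][:,:2];P=P[abs(P@n-.502)<.038];s=P@f;lat=P@n
for L in(-.03,-.02,0.02,.03):
    k=abs(lat-.502-L)<.004
    if k.sum()>20:print('tail s at lat',L,np.percentile(s[k],.5),k.sum())
print('tool s',o['tool_pos'][:2]@f,'stop s est from origin -.0863:',-.0863+.150-.2)
```

```text
9.4667 [0.51682446 0.00450437 0.03399192] [ 0.36124236 -1.8218928  13.53952816]
tail s at lat -0.03 -0.20751394390543795 6328
tail s at lat -0.02 -0.20727613147100912 5544
tail s at lat 0.02 -0.20765379965254724 3111
tail s at lat 0.03 -0.2081662071220332 1282
tool s -0.1196641240023278 stop s est from origin -.0863: -0.13630000000000003
```

View pics/w3.png

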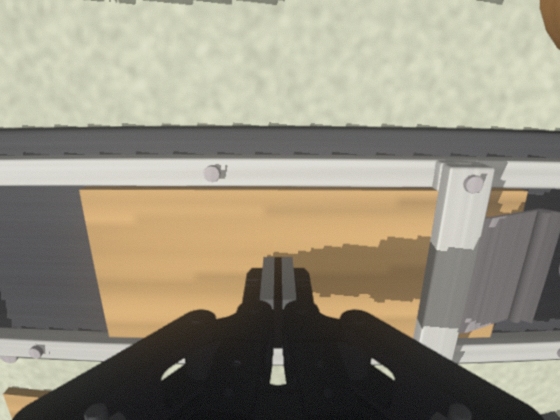

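The grip slipped: the tool moved 100 mm but the tail only 57 mm. The nose shows at about column 525 and has caught at the leaf, because press fell to 13.5 N. I'll lift, go back to about 45 mm ahead of the tail, and press harder.

Request:
move_arm:
  increments:
    - [[-0.04,0,0,0],[-0.02,0,0,0],[0,0,-0.07,0],[0,0,-0.07,0],[0,0,-0.03,0],[0.03,0,0,0],[0.015,0,0,0],[0.01,0,0,0],[0.005,0,0,0],[0,0,0,0],[0,0,0,0],[0,0,0,0]]

```text
t: 10.52
tool_pos: [0.5248, -0.0358, 0.0339]
tool_rot: [-1.389, 1.084, 1.385]
contact_force: [-8.4, -1.0, 24.4]
opening: -0.0002
```

Request:
move_arm:
  increments:
    - [[0,0.004,0.008,0],[0,0,0.008,0],[0,0,0.008,0],[0,0,0.008,0],[0,0,0.008,0],[0,0,0.008,0],[0,0,0.008,0],[0,0,0.008,0]]

```text
t: 11.18
tool_pos: [0.5223, -0.0214, 0.034]
tool_rot: [-1.394, 1.081, 1.378]
contact_force: [0.9, -4.1, 14.9]
opening: 0.0
```

```bash
cat > tail.py <<'E'
from h import *
import sys
o=ctrl.get_obs();print(o['t'],o['tool_pos'],o['contact_force'])
a=grab('wrist',sys.argv[1]);W=cloud(a);f=np.array([-.24,.971]);n=np.array([.971,.24])
hsv=cv2.cvtColor(a['pixels'],cv2.COLOR_RGB2HSV);m=((hsv[...,0]<22)&(hsv[...,1]>70)&(hsv[...,2]>70)&(W[...,2]>.015)&(W[...,2]<.026))
P=W[m][:,:2];P=P[abs(P@n-.502)<.038];s=P@f;lat=P@n
for L in(-.03,-.02,0.02,.03):
    k=abs(lat-.502-L)<.004
    if k.sum()>20:print('tail s',L,np.percentile(s[k],.5),k.sum())
print('tool s',o['tool_pos'][:2]@f,'goal tail s ~ -.136')
E
python3 tail.py w4.png
```

```text
11.1833 [ 0.52230325 -0.02137867  0.03400578] [ 0.88421129 -4.12110169 14.93411763]
tail s -0.03 -0.20758221376905456 6089
tail s -0.02 -0.2075709604210417 5586
tail s 0.02 -0.20743961408746128 3006
tail s 0.03 -0.20808234824229252 1226
tool s -0.14611146993596183 goal tail s ~ -.136
```

No stick yet: sliding press was only 15 N with about 4 N along the tray, which isn't enough for the leaf. I'll go back and press about 2 mm deeper.

Request:
move_arm:
  increments:
    - [[-0.04,0,0,0],[0,0,-0.07,0],[0.03,0,0,0],[0.01,0,0,0],[0.004,0,0,0],[0,0,0,0],[0,0,0,0]]

```text
t: 11.82
tool_pos: [0.5248, -0.038, 0.0339]
tool_rot: [-1.389, 1.084, 1.384]
contact_force: [-9.1, -2.2, 29.0]
opening: 0.0002
```

Request:
move_arm:
  increments:
    - [[0.004,0,0.004,0],[0,0,0.004,0],[0,0,0.004,0],[0,0,0.004,0],[0,0,0,0]]

```text
t: 12.23
tool_pos: [0.5263, -0.0358, 0.0339]
tool_rot: [-1.396, 1.083, 1.377]
contact_force: [-2.9, -8.5, 25.8]
opening: 0.0001
```

Request:
move_arm:
  increments:
    - [[0,0,0.004,0],[0,0,0.004,0],[0,0,0.004,0],[0,0,0.004,0],[0,0,0,0]]

```text
t: 12.65
tool_pos: [0.5254, -0.0322, 0.0339]
tool_rot: [-1.397, 1.084, 1.377]
contact_force: [-3.4, -9.9, 25.6]
opening: 0.0001
```

```bash
python3 tail.py w5.png
```

```text
12.65 [ 0.52541838 -0.03223772  0.03393692] [-3.39710529 -9.88084074 25.63555209]
tail s -0.03 -0.2034561162725643 5816
tail s -0.02 -0.20347625993409238 5484
tail s 0.02 -0.2040204532372397 2989
tail s 0.03 -0.186222209220963 1361
tool s -0.15740323870186937 goal tail s ~ -.136
```

It sticks now: the tail advanced 4 mm with the tool at 25.6 N. Continuing.

Request:
move_arm:
  increments:
    - [[0,0,0.006,0],[0,0,0.006,0],[0,0,0.006,0],[0,0,0.006,0],[0,0,0.006,0],[0,0,0.006,0],[0,0,0.006,0],[0,0,0.006,0],[0,0,0.006,0],[0,0,0.006,0],[0,0,0,0]]

```text
t: 13.62
tool_pos: [0.5229, -0.0168, 0.0339]
tool_rot: [-1.397, 1.08, 1.374]
contact_force: [1.2, -5.5, 21.9]
opening: -0.0001
```

```bash
python3 tail.py w6.png
```

```text
13.6167 [ 0.52289525 -0.01678688  0.03392368] [ 1.20412722 -5.46444207 21.90666794]
tail s -0.03 -0.19713214761619086 5911
tail s -0.02 -0.19717924919455027 5296
tail s 0.02 -0.19754651522026528 2995
tail s 0.03 -0.197453414391943 1184
tool s -0.14179491683337284 goal tail s ~ -.136
```

It slipped again near the toe (tool +16 mm, tail +6 mm). Once more: step back and press slightly deeper.

Request:
move_arm:
  increments:
    - [[-0.04,0,0,0],[0,0,-0.05,0],[0.03,0,0,0],[0.01,0,0,0],[0.006,0,0,0],[0,0,0,0],[0,0,0.004,0],[0,0,0.004,0],[0,0,0.004,0],[0,0,0.004,0],[0,0,0.004,0],[0,0,0.004,0],[0,0,0.004,0],[0,0,0.004,0],[0,0,0,0]]

```text
t: 14.92
tool_pos: [0.5246, -0.0236, 0.0339]
tool_rot: [-1.399, 1.083, 1.374]
contact_force: [-4.8, -9.8, 34.9]
opening: -0.0
```

```bash
python3 tail.py w7.png
```

```text
14.9167 [ 0.52458875 -0.02356561  0.03387761] [-4.84862203 -9.81477647 34.91349256]
tail s -0.03 -0.19446254500189972 5592
tail s -0.02 -0.1944893786949596 5216
tail s 0.02 -0.19503416229375067 2901
tail s 0.03 -0.1792370019310718 1254
tool s -0.14878350603322243 goal tail s ~ -.136
```

Request:
move_arm:
  increments:
    - [[0,0,0.006,0],[0,0,0.006,0],[0,0,0.006,0],[0,0,0.006,0],[0,0,0.006,0],[0,0,0.006,0],[0,0,0.006,0],[0,0,0.006,0],[0,0,0.006,0],[0,0,0.006,0],[0,0,0,0]]

```text
t: 15.88
tool_pos: [0.521, -0.0087, 0.0339]
tool_rot: [-1.399, 1.083, 1.374]
contact_force: [-5.0, -10.4, 35.5]
opening: -0.0003
```

```bash
python3 tail.py w8.png
```

```text
15.8833 [ 0.52098203 -0.00867759  0.03388392] [ -5.01231935 -10.43089385  35.46605596]
tail s -0.03 -0.17914925648057284 5474
tail s -0.02 -0.17927107021687452 4664
tail s 0.02 -0.1796187632026099 2484
tail s 0.03 -0.16457789289175462 883
tool s -0.133461624927797 goal tail s ~ -.136
```

Fully carried now (15.3 mm for 15.3 mm), with the nose past the toe. About 43 mm remain.

Request:
move_arm:
  increments:
    - [[0,0,0.008,0],[0,0,0.008,0],[0,0,0.008,0],[0,0,0.008,0],[0,0,0.008,0],[0,0,0.008,0],[0,0,0.008,0],[0,0,0.008,0],[0,0,0.008,0],[0,0,0.008,0],[0,0,0.008,0],[0,0,0.008,0],[0,0,0.008,0],[0,0,0.008,0],[0,0,0.008,0],[0,0,0,0]]

```text
t: 17.27
tool_pos: [0.5137, 0.0209, 0.0339]
tool_rot: [-1.398, 1.082, 1.375]
contact_force: [-6.1, -10.3, 37.0]
opening: 0.0
```

```bash
python3 tail.py w9.png
```

```text
17.2667 [0.51371156 0.02089624 0.03385293] [ -6.08238739 -10.30001312  36.98116646]
tail s -0.03 -0.1487551445263618 5112
tail s -0.02 -0.14899068474926158 3870
tail s 0.02 -0.14928216616357365 2175
tail s 0.03 -0.13382987214130687 743
tool s -0.10300052842016147 goal tail s ~ -.136
```

Request:
move_arm:
  increments:
    - [[0,0,0.006,0],[0,0,0.006,0],[0,0,0.006,0],[0,0,0.006,0],[0,0,0.006,0],[0,0,0.006,0],[0,0,0.006,0],[0,0,0,0]]

```text
t: 17.98
tool_pos: [0.5112, 0.0311, 0.0339]
tool_rot: [-1.398, 1.082, 1.375]
contact_force: [-5.2, -10.3, 37.0]
opening: -0.0001
```

Request:
move_arm:
  increments:
    - [[0,0,0.004,0],[0,0,0.004,0],[0,0,0.004,0],[0,0,0.004,0],[0,0,0,0]]

```text
t: 18.4
tool_pos: [0.5114, 0.0351, 0.0339]
tool_rot: [-1.4, 1.08, 1.372]
contact_force: [-0.9, -9.6, 33.3]
opening: 0.0002
```

```bash
python3 tail.py w10.png
```

```text
18.4 [0.51137385 0.03513561 0.03389164] [-0.90539107 -9.60350227 33.30694252]
tail s -0.03 -0.1365382880807849 5248
tail s -0.02 -0.13656959435555832 3885
tail s 0.02 -0.13697603096959343 2241
tail s 0.03 -0.13627369443361131 1141
tool s -0.08861304260094366 goal tail s ~ -.136
```

Request:
move_arm:
  increments:
    - [[0,0,0.004,0],[0,0,0.004,0],[0,0,0.004,0],[0,0,0.004,0],[0,0,0.004,0],[0,0,0,0]]

```text
t: 18.95
tool_pos: [0.5109, 0.0404, 0.0339]
tool_rot: [-1.4, 1.078, 1.37]
contact_force: [1.9, -8.8, 30.2]
opening: 0.0001
```

```bash
python3 tail.py w11.png
```

```text
18.95 [0.51086082 0.04036889 0.03388814] [ 1.92497081 -8.82598302 30.23632316]
tail s -0.03 -0.13650194800429058 5468
tail s -0.02 -0.1366286772130648 4060
tail s 0.02 -0.13686373478465977 2405
tail s 0.03 -0.1372236869535862 1417
tool s -0.08340840726627113 goal tail s ~ -.136
```

View pics/w11.png

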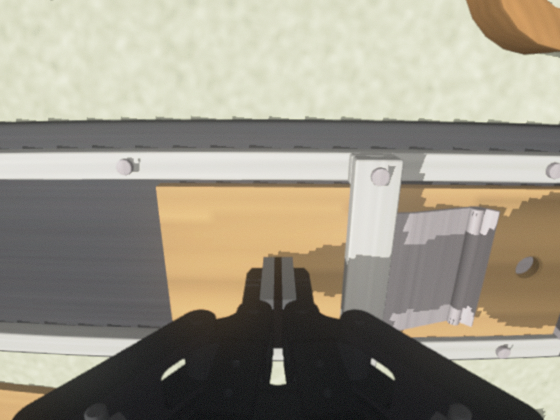

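The tail stayed at −0.1366 while the tool slid 5 mm on, which matches the predicted stop at −0.136. The view shows the leaf lying on the board behind the hole. Lifting straight up, then retreating back and up.

Request:
move_arm:
  increments:
    - [[-0.02,0,0,0],[-0.04,0,0,0],[-0.08,0,0,0],[-0.1,0,0,0],[-0.1,0,0,0],[-0.1,0,-0.1,0],[-0.1,0,-0.1,0],[-0.1,0,-0.1,0],[0,0,0,0],[0,0,0,0]]

```text
t: 19.83
tool_pos: [0.5207, -0.0303, 0.1866]
tool_rot: [-1.384, 1.085, 1.385]
contact_force: [-0.6, 0.2, -1.2]
opening: -0.0002
```

```bash
python3 tail.py w12.png
python3 - <<'E'
from h import *
W0=np.load('top.npy');a=grab('top','top2.png');W=cloud(a);print(W.shape)
for t in ['finished_board','screwdriver','eyelet_tray']:
    for r in ctrl.trace('top',t)[:1]: print(t,r['score'],np.nanmedian(W[r['region']],0).round(3))
E
```

```text
19.8333 [ 0.52069506 -0.03031066  0.18657897] [-0.63868163  0.18137656 -1.17134842]
tail s -0.03 -0.136702622028471 1556
tail s -0.02 -0.1370025452750709 1275
tail s 0.02 -0.1368081638396662 1070
tail s 0.03 -0.13737789224033894 1132
tool s -0.15439846753312167 goal tail s ~ -.136
(420, 560, 3)
finished_board 0.78 [ 0.678 -0.044  0.004]
screwdriver 0.64 [ 0.407 -0.106  0.022]
eyelet_tray 0.87 [0.628 0.204 0.007]
```

View pics/w12.png

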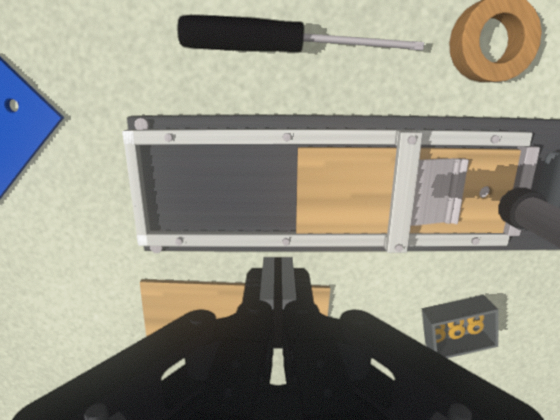

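The board sits with its nose against the stop block (about column 522), the leaf on it and the tail square. The robot is clear, so I'm handing in.

```bash
python3 -c "
from station import ctrl
print(ctrl.finish_job())"
```

```text
the job is handed in; nothing more can be done
None
```

The board is home against the stop under the leaf spring, and the job is handed in at about 20 s of the 45 s; no verdict was reported. I slid it by fingertip pressure on its top face.

- **Slips on the way:** The fingertips slipped three times as the nose met the leaf, with the press at about 13–22 N. I lifted and repositioned about 45 mm ahead of the tail each time. It only carried the board all the way at 35–37 N, well above the suggested 15–22 N.
- **Seating:** The tail stayed put while the fingers slid on another 5 mm, so the board is against something solid. The tail position was within about 1 mm of what I predicted for the stop.
- **After release:** The tail edge had not moved and was square. The wrist picture shows the leaf on the board and the nose at the stop block. The contact force was only about 1 N, close to the readings in free air. I could not measure the leaf angle or the nose gap directly.
- **Other things on the bench:** The eyelet tray reads unchanged, to within 1 mm. The finished board read 7 mm and the screwdriver 14 mm from their first positions. I put that down to the arm partly hiding them in the last top view, since nothing touched them. I did not re-measure the tape roll; it shows in the last wrist picture.

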